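# Refit the pulled-off control knob of a warming plate on its keyed spindle

## Task

The big black control knob of the warming plate was pulled off for cleaning. Put it back on the bare brass spindle: set it over the spindle's end, press lightly and turn it slowly until its keyed bore catches the spindle's flats and it drops fully home, flat on the deck, then let go. Do not knock over the bowl or the small mill standing near by.

Things in the scene. Friction and masses are not known exactly. Their poses are not given: they have to be found in the camera images.
- knob_centre (a point): Loose black control knob, 80-170 g, standing on the table on its underside, left or right of the plate. Round skirt 64 mm across, 28 mm high; on it an upright bar grip 56 mm long, 16 mm wide, from 28 to 58 mm above the underside, a white line on top. Point: on its axis, 29 mm up (half its height). Axes: x along the bar, y across it, z up. It fits either way round (half a turn).
- knob_mouth (a point): Centre of the knob's underside; axes as the knob's. Here a round mouth 33 mm across (37 mm at the rim), 8 mm deep, goes over the spindle's end at any angle. Above it, from 8 to 24 mm, the bore has two flats 13.5 mm apart (steel cheeks); its slot is 33 mm long, along the bar (x).
- spindle_base (a point): Foot of the spindle, on its axis at the level of the front control deck. Warming plate: fixed aluminium box 260 x 260 mm, deck 70 mm above the table, black glass top behind the spindle (2.5 mm higher). Axes are the plate's, not the spindle's: x to its back, y to its left, z up. Home, the knob's underside rests on the deck here.
- spindle_end (a point): Top of the brass spindle, 22 mm above the deck (axes of the plate). Section 30 x 11 mm (30 mm round, two flats). Its long way lies within 0.7 rad of the plate's x axis; this angle is not given: see or feel it. It hardly turns (1 N m). Bar along it within 0.1 rad: the knob slides down home; else it stops on the end, 14 mm too high.
- bowl: White bowl 110 mm across, 49 mm high, standing loose on the side of the warming plate where the knob is not; origin under its centre, z up.
- mill: Small mill, 44 mm across, 90 mm high, standing loose at the left; origin under its centre, z up.

How it is judged:
By the outcome, as a careful person would: the job done as asked, in the order asked, and still so for the second after the job is handed in, with the robot touching nothing.
It also fails if it takes over 51 s, if anything falls off the work surface, if the arm or the gripper's body presses on something with over 40 N, if the wrist force passes 120 N, or if a joint passes its speed limit or range.

## Robot

A 7-joint arm with a two-finger parallel gripper is mounted at the origin on a cart in front of the work surface, level with it; the furniture and walls round the work are solid. World frame = base frame: x ahead of the robot, y to its left, z up, the work surface at z = 0. Lengths are in m, angles in rad, forces in N, time in s.
With the tool pointing down it reaches from about 0.4 to 0.875 m from the base axis. Payload 19.3 kg.
Tool frame: the origin (TCP) lies midway between the tips of the shut fingers; the grasp point (between the pads) lies 19 mm behind it; x points along the fingers, y is the direction in which the jaws open and shut, and the axes are right-handed (so a half turn about x gives the same grasp; the last joint's range is limited). The gripper opens to 85 mm and grips with 20 to 120 N. Pads are 22 mm wide; open, the fingers measure 114 mm over their backs; the gripper's body (76 mm by 85 mm) begins 54 mm behind the grasp point. The pads swing forward as they close: fully open they stand 13 mm farther back than shut.
Start: joints at [-1.264, 0.521, -0.036, 1.599, 0.021, 1.021, -0.113], TCP at [0.23, 0.581, 0.231] pointing down, gripper open.
Joint ranges: [-2.91, 2.91], [-0.3, 2.13], [-1.5, 1.42], [0.17, 2.43], [-1.26, 4.41], [0.16, 1.93], [-2.52, 2.52]. Speed limits (rad/s): [1.89, 1.89, 2.39, 2.39, 3.01, 3.01, 3.01].

## Interface

Orientations are given as [roll, pitch, yaw] about the fixed x, y, z axes, in that order (R = Rz(yaw) Ry(pitch) Rx(roll)).
In Python, from workcell import telemetry, vision, workorder gives the robot as it stands. The module is installed in compiled form; this text tells all that it offers.
- The arm moves only by the tool play_rows, never from a script. Its argument "deltas" is a list of rows, each a list of 7 numbers: the shift along the world's x, y, z in mm, then the turn, a rotation vector about the world's x, y, z in degrees, then the finger opening in mm, from 0 to 85.4. In form: [[x, y, z, wx, wy, wz, jaw], ...]. A call has 1 to 8 rows; each row shifts and turns the commanded pose from where the row before left it; what a row does not reach is not made up. A row lasts 1/8 s, in which the tool goes at most 62.5 mm and 10.7 degrees, less where a joint would pass 70% of its speed; a pose out of reach is approached as far as the arm can. A call with a gripper value outside its range is refused whole. The fingers move at their own pace and stop on an object; "grip_force" is the grip in N (left out, the last holds). Time passes only in rows, so rows that do not move let the fingers close. It gives the time, the measured TCP pose, the force and the opening at its end, in the units of the state.
- telemetry.observe(): the state, without advancing time (a new reading comes with each control period).
- vision.grab_frame(name): name is "side" or "top" or "wrist"; returns the picture (420x560x3 uint8, red, green, blue); there is no depth.
- vision.camera_info(name): a dict with "mtx" (3x3 intrinsics, pixels), "rvec" (rotation vector, rad) and "tvec" (3), from world to camera coordinates, as OpenCV has them. Camera axes: x right, y down, z forward; pixel columns grow to the right and rows downward; lengths in m; the calibration is good to about 2 mm. The wrist camera is an equidistant fisheye: a pixel r from the principal point sees the ray r / f radians off the axis. A picture is of the moment at which its call begins: read the wrist's pose just before it. camera_info takes no time and is no camera call; for the wrist camera it gives the pose at the moment of the call.
- workorder.job_done(): hands the job in, once; it reports no verdict.
The state is a dict: "clock": time; "qpos": joint angles; "qd": joint speeds; "joint_efforts": joint torques, N m; "position": TCP position; "tool_rot": TCP orientation; "force": force on the tool from outside, world axes, zero at the start; "moment": the same for the moment, N m; "grip_width": finger opening in m.
Only numpy, scipy, OpenCV 4.12 (cv2) and the standard library are available. Lean on these libraries where they do the work, as an engineer would, in place of code of your own. Each camera call takes 0.05 s, during which the arm holds its last target. There are 200 camera calls.

## Working session

There is one attempt and no reset: what is moved stays moved. The work goes in short steps, Python scripts to look and compute and a tool call to move; the robot and the scene stay as the last step left them, time stands still between calls to the robot, and variables do not carry over. Pictures are saved under pics/ and viewed, about 8 in all and at most 12, crops included, and the job is handed in when it is done.

Besides the shell and the picture viewer there is one more tool, called after "Request:" as name(argument=value, ...), one argument or row to a line, values as JSON. play_rows: Moves the arm, as the interface text tells. Its arguments: {"type":"object","properties":{"deltas":{"type":"array","items":{"type":"array","items":{"type":"number"}}},"grip_force":{"type":"number"}},"required":["deltas"]}

```bash
mkdir -p pics
cat > h.py <<'E'
import numpy as np, cv2
from workcell import telemetry, vision, workorder
def grab(name,fn):
    ci=vision.camera_info(name); im=vision.grab_frame(name)
    cv2.imwrite('pics/'+fn+'.png',im[:,:,::-1]); np.savez('pics/'+fn+'.npz',im=im,**{k:np.array(ci[k],float) for k in('mtx','rvec','tvec')})
    return im,ci
def load(fn):
    d=np.load('pics/'+fn+'.npz'); return d['im'],d
def rays(ci,px,fish=False):
    K=np.array(ci['mtx'],float);R=cv2.Rodrigues(np.array(ci['rvec'],float))[0];t=np.array(ci['tvec'],float).ravel()
    p=np.atleast_2d(np.array(px,float)); x=(p[:,0]-K[0,2])/K[0,0]; y=(p[:,1]-K[1,2])/K[1,1]
    if fish:
        r=np.hypot(x,y)+1e-12; d=np.c_[x/r*np.sin(r),y/r*np.sin(r),np.cos(r)]
    else: d=np.c_[x,y,np.ones(len(p))]
    return -R.T@t, d@R
def onz(ci,px,z,fish=False):
    o,d=rays(ci,px,fish); return o+d*((z-o[2])/d[:,2])[:,None]
E
python3 - <<'E'
from h import *
for n in('top','side'):
    im,ci=grab(n,n+'0'); print(n,rays(ci,[280,210])[0],ci['mtx'])
s=telemetry.observe(); print(s)
E
```

```text
top [0.39621147 0.03813864 1.10507695] [[391.47970926   0.         283.31622981]
 [  0.         391.47970926 207.91351178]
 [  0.           0.           1.        ]]
side [ 0.21777746 -0.91295021  0.91696331] [[438.34083404   0.         279.77864913]
 [  0.         438.34083404 212.28346915]
 [  0.           0.           1.        ]]
{'clock': 0.1, 'qpos': array([-1.26421403,  0.52192997, -0.03628344,  1.59992784,  0.02115838,
        1.02108373, -0.11278897]), 'qd': array([-1.42077003e-03, -1.11116661e-03,  1.86240737e-03, -1.05991109e-03,
       -6.00237211e-05, -1.83604065e-03,  1.46793252e-03]), 'joint_efforts': array([ 3.37602913e-03, -9.28481340e+01,  1.98378101e+00, -3.70531225e+01,
        1.81466038e-02,  5.26993957e-03, -3.00366324e-06]), 'position': array([0.22989497, 0.58087663, 0.23080729]), 'tool_rot': array([-1.51613443,  1.56983075, -1.892977  ]), 'force': array([ 0.09999673, -0.4330676 , -0.55104197]), 'moment': array([0.03637071, 0.00325313, 0.04105831]), 'grip_width': 0.08540818970282692}
```

View pics/top0.png

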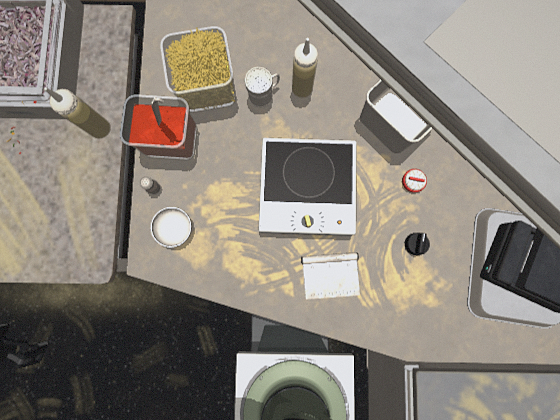

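View pics/side0.png

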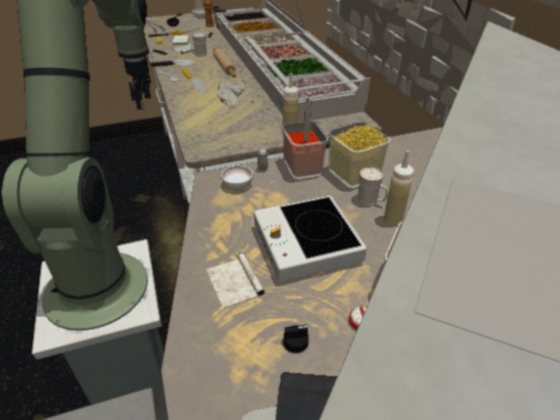

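The top view shows the plate (deck and spindle at about 307,221), the knob at about (417,243) on the right, the bowl at (172,228) and the mill at (148,185). The side view shows the same, with the knob at (296,338). I'll enlarge the details next.

Run:
```python
from h import *
im,_=load('top0'); s,_=load('side0')
def c(im,u,v,w,h,k): return cv2.resize(im[v:v+h,u:u+w],None,fx=k,fy=k,interpolation=cv2.INTER_CUBIC)
a=c(im,255,195,110,50,7)[:, :770]; b=np.hstack([c(im,395,222,45,40,6),c(s,255,220,45,40,6),c(s,275,318,38,40,6)])
b=cv2.resize(b,(770,int(b.shape[0]*770/b.shape[1])))
cv2.imwrite('pics/crop1.png',np.vstack([a,b])[:,:,::-1])
ci=load('top0')[1]
hsv=cv2.cvtColor(im,cv2.COLOR_RGB2HSV)
# knob
m=((hsv[...,2]<60)*255).astype(np.uint8); sub=np.zeros_like(m); sub[225:262,398:440]=m[225:262,398:440]
n,l,st,ce=cv2.connectedComponentsWithStats(sub); i=1+np.argmax(st[1:,4]); print('knob',st[i],ce[i],onz(ci,[ce[i]],0.029))
# plate corners white
w=((hsv[...,1]<40)&(hsv[...,2]>170)).astype(np.uint8)*255; sub=np.zeros_like(w); sub[130:245,250:365]=w[130:245,250:365]
cs,_=cv2.findContours(sub,cv2.RETR_EXTERNAL,cv2.CHAIN_APPROX_NONE); cc=max(cs,key=cv2.contourArea)
box=cv2.boxPoints(cv2.minAreaRect(cc)); P=onz(ci,box,0.07); print(box,P,[np.linalg.norm(P[k]-P[k-1]) for k in range(4)])
br=((hsv[...,0]>12)&(hsv[...,0]<32)&(hsv[...,1]>110)).astype(np.uint8); sub=np.zeros_like(br); sub[208:234,294:322]=br[208:234,294:322]
mo=cv2.moments(sub,True); u=[mo['m10']/mo['m00'],mo['m01']/mo['m00']]; print('spindle',mo['m00'],u,onz(ci,[u],.092), 0.5*np.arctan2(2*mo['mu11'],mo['mu20']-mo['mu02']))
for r in sub[210:232,296:320]: print(''.join('.#'[x] for x in r))
```

```text
knob [405 233  24  22 283] [416.94699647 244.27915194] [[ 0.45072364 -0.32983924  0.029     ]]
[[250. 130.]
 [356. 130.]
 [356. 234.]
 [250. 234.]] [[ 0.7535047   0.13333425  0.07      ]
 [ 0.75872653 -0.15762297  0.07      ]
 [ 0.47298849 -0.15525857  0.07      ]
 [ 0.46813374  0.12511311  0.07      ]] [np.float64(0.2854893551722785), np.float64(0.29100407170114717), np.float64(0.28574782595850395), np.float64(0.28041371032773177)]
spindle 17.0 [306.4117647058824, 221.47058823529412] [[ 0.50172303 -0.02243606  0.092     ]] 1.1545390547773524
........................
........................
........................
........................
........................
........................
.........#..............
........##..............
.........#..............
.........#..............
.........#..............
.........##.............
..........#...#.........
..........#...#.........
..........#.............
...........#.#..........
...........##...........
........................
........................
........................
........................
........................
```

View pics/crop1.png

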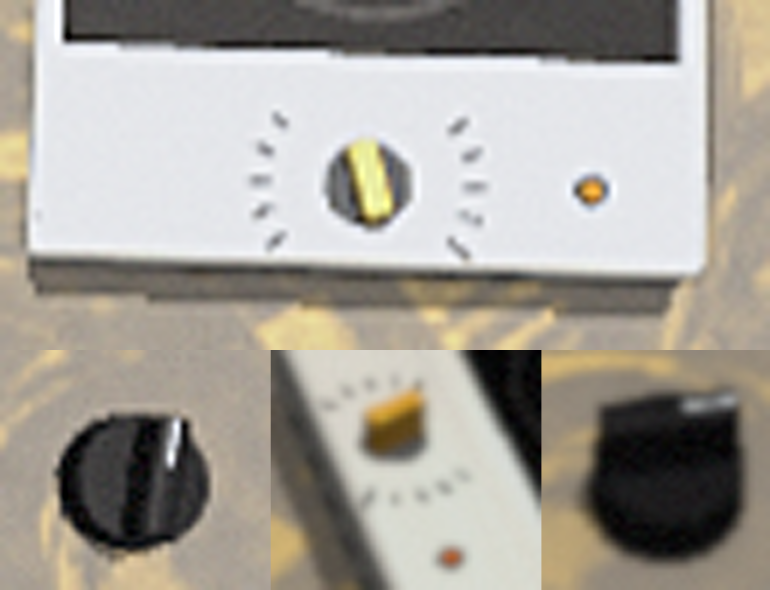

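Run:
```python
from h import *
from scipy.spatial.transform import Rotation as R
s=telemetry.observe(); M=R.from_euler('xyz',s['tool_rot']).as_matrix(); print(M.round(3))
ci=vision.camera_info('wrist'); o,d=rays(ci,[ci['mtx'][0][2],ci['mtx'][1][2]],True); print('cam in tool',M.T@(o-s['position']),'axis in tool',d@M,ci['mtx'][0])
ci=load('top0')[1]
k=onz(ci,np.array([[365,145],[380,218],[372,181]])/7+[255,195],.092); print('spindle',k, np.arctan2(*(k[0]-k[1])[1::-1]))
k=onz(ci,np.array([[35,250],[700,272]])/7+[255,195],.07); print('front edge',k,np.arctan2(*(k[0]-k[1])[:2]*[-1,1]))
k=onz(ci,np.array([[176,420],[171,467],[150,530]])/6+[395,222],.058); print('bar',k)
k=onz(ci,[[132,350+0]],0) ; 
for n,u,z in(('bowl',(172,228),.049),('mill',(147,183),.09)): print(n,onz(ci,[u],z))
```

```text
[[-0.     0.368  0.93 ]
 [-0.001  0.93  -0.368]
 [-1.    -0.001  0.   ]]
cam in tool [-0.14364719  0.00070513 -0.0699414 ] axis in tool [[9.62099980e-01 9.44206696e-04 2.72695319e-01]] [325.1922621    0.         286.55517257]
spindle [[ 0.51682522 -0.02420425  0.092     ]
 [ 0.48966612 -0.03000763  0.092     ]
 [ 0.50340432 -0.02692389  0.092     ]] 0.21051490537186526
front edge [[ 0.47729039  0.09889798  0.07      ]
 [ 0.47332089 -0.15261493  0.07      ]] -0.015781183489033755
bar [[ 0.32468171 -0.33562235  0.058     ]
 [ 0.30453021 -0.33279251  0.058     ]
 [ 0.27758284 -0.32280446  0.058     ]]
bowl [[0.48215767 0.33805732 0.049     ]]
mill [[0.59660431 0.39899902 0.09      ]]
```

Request:
play_rows(
  deltas=[
    [36, -35, 8, 0, 0, -9.7, 85],
    [36, -35, 8, 0, 0, -9.7, 85],
    [36, -35, 8, 0, 0, -9.7, 85],
    [36, -35, 8, 0, 0, -9.7, 85],
    [36, -35, 8, 0, 0, -9.7, 85],
    [34, -33, 0, 0, 0, -9.7, 85],
    [15, -47, 0, 0, 0, -9.7, 85],
    [15, -47, 0, 0, 0, -9.7, 85],
  ],
)

```text
clock: 1.1
position: [0.4743, 0.2775, 0.271]
tool_rot: [-0.637, 1.57, -2.374]
force: [1.8, 0.9, 0.4]
grip_width: 0.0853
```

Request:
play_rows(
  deltas=[
    [15, -47, 0, 0, 0, -9.7, 85],
    [15, -47, 0, 0, 0, -9.7, 85],
    [15, -47, 0, 0, 0, -9.7, 85],
    [-5, -42, 0, 0, 0, -9.7, 85],
    [-5, -42, 0, 0, 0, -9.7, 85],
    [-5, -42, 0, 0, 0, -9.7, 85],
    [-5, -42, 0, 0, 0, -9.7, 85],
    [0, 0, 0, 0, 0, 0, 85],
  ],
)

```text
clock: 2.1
position: [0.4984, -0.0327, 0.2714]
tool_rot: [1.253, 1.57, -1.671]
force: [0.8, 0.3, -0.4]
grip_width: 0.085
```

Run:
```python
from h import *
from scipy.spatial.transform import Rotation as R
s=telemetry.observe(); print(s['clock'],s['position'],R.from_euler('xyz',s['tool_rot']).as_matrix()[:,1],s['qpos'],s['qd'].round(3))
grab('wrist','w1')
```

```text
2.1 [ 0.49835009 -0.03272018  0.27139674] [ 2.16829836e-01 -9.76209244e-01  5.78674193e-04] [-0.62345282  0.34521571  0.73945129  1.90157158 -0.27410157  0.99779703
 -1.11512601] [-0.033  0.007 -0.065 -0.015 -0.006  0.003  0.032]
```

View pics/w1.png

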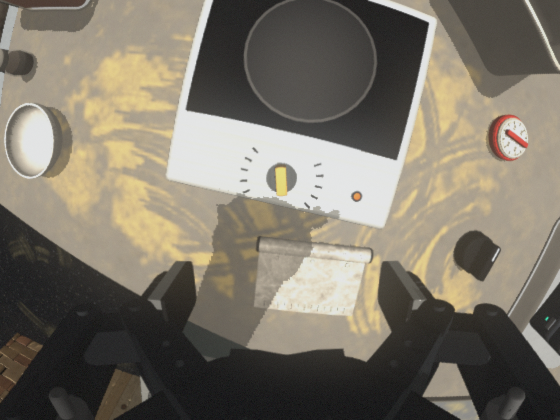

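The wrist view shows the spindle's top at about (281,181), nearly in line with the tool, the knob at (475,254) and the bowl at (32,140). Now I'll measure them.

Run:
```python
from h import *
im,ci=load('w1'); hsv=cv2.cvtColor(im,cv2.COLOR_RGB2HSV)
m=((hsv[...,0]>15)&(hsv[...,0]<35)&(hsv[...,1]>90)&(hsv[...,2]>130)).astype(np.uint8); sub=np.zeros_like(m); sub[160:202,265:298]=m[160:202,265:298]
c=max(cv2.findContours(sub,0,1)[0],key=cv2.contourArea)[:,0]
ys,xs=np.nonzero(sub); P=onz(ci,np.c_[xs,ys],.092,True)[:,:2]; r=cv2.minAreaRect((P*1e3).astype(np.float32)); print('spindle',len(P),P.mean(0),r)
w,v=np.linalg.eigh(np.cov(P.T)); v=v[:,1]*np.sign(v[0,1]); print('yaw',np.arctan2(v[1],v[0]),np.sqrt(w*12)*1e3)
for row in sub[162:200,268:296]: print(''.join('.#'[x] for x in row))
# front edge of deck
k=onz(ci,[[169,178],[383,226]],.07,True); print('edge',k, np.linalg.norm(k[1]-k[0]), np.arctan2(*(k[0]-k[1])[:2]*[-1,1]))
# knob
kk=(hsv[...,2]<70).astype(np.uint8); sub=np.zeros_like(kk); sub[225:285,450:505]=kk[225:285,450:505]
sub=cv2.morphologyEx(sub,2,np.ones((3,3)))
ys,xs=np.nonzero(sub); print('knob px',xs.min(),xs.max(),ys.min(),ys.max(),onz(ci,[[xs.mean(),ys.mean()]],.029,True))
cv2.imwrite('pics/c2.png',np.hstack([cv2.resize(im[222:288,445:510],None,fx=6,fy=6,interpolation=2),cv2.resize(im[150:216,250:315],None,fx=6,fy=6,interpolation=2)])[:,:,::-1])
```

```text
spindle 312 [ 0.50641127 -0.02367841] ((506.4053955078125, -23.711898803710938), (29.950769424438477, 10.870615005493164), 15.622554779052734)
yaw 0.2722774102823177 [10.77767729 29.61664835]
............................
............................
............................
............................
............###.............
........##########..........
.......###########..........
.......###########..........
.......###########..........
.......###########..........
.......###########..........
.......###########..........
.......###########..........
.......###########..........
........##########..........
........##########..........
........###########.........
........###########.........
........###########.........
........###########.........
........###########.........
........###########.........
........###########.........
........###########.........
........###########.........
........###########.........
........###########.........
........###########.........
........###########.........
........###########.........
.........##########.........
.........##########.........
.........##########.........
..........#######...........
............................
............................
............................
............................
edge [[ 0.47964341  0.09958114  0.07      ]
 [ 0.47726448 -0.1499591   0.07      ]] 0.24955157272440276 -0.009532959460239796
knob px 455 495 232 279 [[ 0.45491834 -0.32492233  0.029     ]]
```

View pics/c2.png

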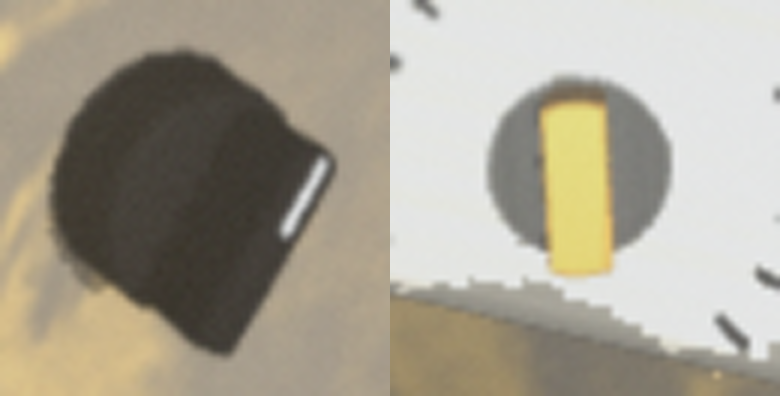

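Run:
```python
from h import *
im,ci=load('w1')
k=onz(ci,np.array([[322,160],[287,236],[333,160],[230,352]])/6+[445,222],.058,True); print(k)
for a in(0,2): print(np.degrees(np.arctan2(*(k[a]-k[a+1])[1::-1])),np.linalg.norm(k[a]-k[a+1]))
```

```text
[[ 0.47839922 -0.33927935  0.058     ]
 [ 0.45863448 -0.33768931  0.058     ]
 [ 0.4789931  -0.34275288  0.058     ]
 [ 0.42758056 -0.33502452  0.058     ]]
-4.599439291283025 0.019828596220680526
-8.54872705053815 0.051990159191332534
```

Request:
play_rows(
  deltas=[
    [-7.5, -49.5, -6, 0, 0, -3.1, 85],
    [-7.5, -49.5, -13, 0, 0, -3.1, 85],
    [-7.5, -49.5, -13, 0, 0, -3.1, 85],
    [-7.5, -49.5, -13, 0, 0, -3.1, 85],
    [-7.5, -49.5, -13, 0, 0, -3.1, 85],
    [-7.5, -49.5, -13, 0, 0, -3.1, 85],
    [0, 0, 0, 0, 0, 0, 85],
    [0, 0, 0, 0, 0, 0, 85],
  ],
)

```text
clock: 3.15
position: [0.4545, -0.3259, 0.1999]
tool_rot: [-0.976, 1.57, 2.068]
force: [0.3, -0.4, -0.8]
grip_width: 0.0854
```

Run:
```python
from h import *
from scipy.spatial.transform import Rotation as R
s=telemetry.observe(); print(s['clock'],s['position'],R.from_euler('xyz',s['tool_rot']).as_matrix()[:,1],s['qpos'],s['qd'].round(3))
im,ci=grab('wrist','w2')
cv2.imwrite('pics/c3.png',cv2.resize(im[150:350,180:400],None,fx=3,fy=3,interpolation=2)[:,:,::-1])
```

```text
3.15 [ 0.45446645 -0.32591251  0.19991073] [-9.73758841e-02 -9.95247358e-01 -7.96123542e-04] [ 0.00763757  0.56524799  0.73861521  1.83419778 -0.46883881  0.92543385
 -0.70912247] [-0.026 -0.013  0.001  0.003  0.002 -0.002 -0.002]
```

View pics/c3.png

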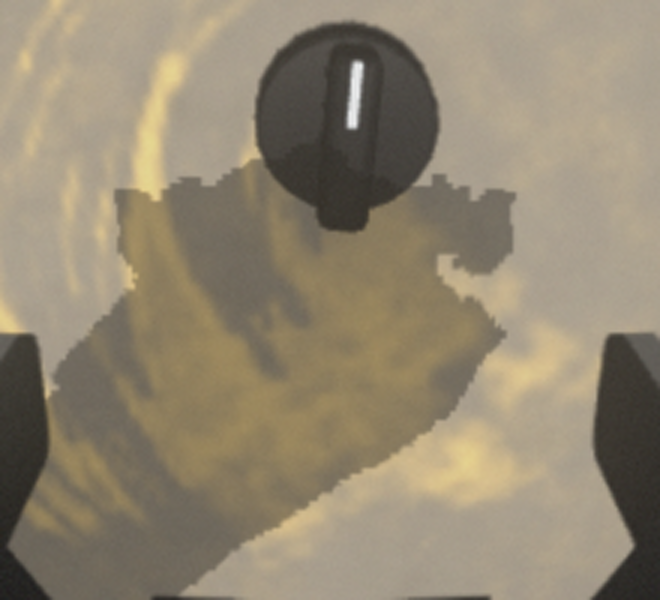

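The crop shows the knob from above. Its bar runs from about (355,45) to (343,230) in crop pixels, and the white line from (358,62) to (352,128).

Run:
```python
from h import *
im,ci=load('w2'); g=im.min(2)
# white line on the dark knob
sub=np.zeros_like(g); sub[166:197,293:305]=g[166:197,293:305]>130
ys,xs=np.nonzero(sub); P=onz(ci,np.c_[xs,ys],.058,True)[:,:2]; w,v=np.linalg.eigh(np.cov(P.T)); v=v[:,1]*np.sign(v[0,1])
print('line',len(P),P.mean(0),np.degrees(np.arctan2(v[1],v[0])),np.sqrt(w*12)*1e3)
b=onz(ci,np.array([[355,45],[343,230],[349,137]])/3+[180,150],.058,True); print('bar ends',b,np.linalg.norm(b[0]-b[1]),np.degrees(np.arctan2(*(b[0]-b[1])[1::-1])))
# skirt circle: rim top z=.028, edges left/right in crop
e=onz(ci,np.array([[256,118],[438,118],[347,22]])/3+[180,150],.028,True); print('skirt',e,(e[0]+e[1])/2,np.linalg.norm(e[0]-e[1]))
```

```text
line 84 [ 0.46947494 -0.33628232] -9.735703953567102 [ 3.30176176 20.47978868]
bar ends [[ 0.48375521 -0.33796146  0.058     ]
 [ 0.42708689 -0.32920201  0.058     ]
 [ 0.45619572 -0.33366753  0.058     ]] 0.05734132088910522 -8.786898416624755
skirt [[ 0.45866009 -0.30385502  0.028     ]
 [ 0.45288824 -0.36389461  0.028     ]
 [ 0.48745165 -0.33672289  0.028     ]] [ 0.45577416 -0.33387482  0.028     ] 0.06031638470799991
```

Request:
play_rows(
  deltas=[
    [1, -7.5, -20, 0, 0, -3.6, 85],
    [0, 0, -40, 0, 0, 0, 85],
    [0, 0, -40, 0, 0, 0, 85],
    [0, 0, -40, 0, 0, 0, 70],
    [0, 0, -27, 0, 0, 0, 60],
    [0, 0, 0, 0, 0, 0, 40],
    [0, 0, 0, 0, 0, 0, 10],
    [0, 0, 0, 0, 0, 0, 10],
  ],
  grip_force=50,
)

```text
clock: 4.2
position: [0.456, -0.3344, 0.0347]
tool_rot: [2.922, 1.569, -0.381]
force: [1.2, 1.7, 8.6]
grip_width: 0.0151
```

Request:
play_rows(
  deltas=[
    [0, 0, 0, 0, 0, 0, 8],
    [0, 0, 0, 0, 0, 0, 8],
    [0, 0, 0, 0, 0, 0, 8],
    [0, 0, 0, 0, 0, 0, 8],
  ],
)

```text
clock: 4.7
position: [0.456, -0.3344, 0.0347]
tool_rot: [3.091, 1.569, -0.212]
force: [-0.4, 2.6, 10.2]
grip_width: 0.0152
```

Request:
play_rows(
  deltas=[
    [0, 0, 10, 0, 0, 0, 8],
    [0, 0, 40, 0, 0, 0, 8],
    [0, 0, 40, 0, 0, 0, 8],
    [0, 0, 40, 0, 0, 0, 8],
    [7, 44, 0, 0, 0, 3.5, 8],
    [7, 44, 0, 0, 0, 3.5, 8],
    [7, 44, 0, 0, 0, 3.5, 8],
    [7, 44, 0, 0, 0, 3.5, 8],
  ],
  grip_force=60,
)

```text
clock: 5.7
position: [0.4831, -0.1569, 0.1642]
tool_rot: [-3.053, 1.57, 0.173]
force: [1.0, -0.7, -0.3]
grip_width: 0.0151
```

Request:
play_rows(
  deltas=[
    [7, 44, 0, 0, 0, 3.5, 8],
    [7, 44, 0, 0, 0, 3.5, 8],
    [7, 44, 0, 0, 0, 3.5, 8],
    [0, 0, 0, 0, 0, 0, 8],
    [0, 0, 0, 0, 0, 0, 8],
  ],
)

```text
clock: 6.32
position: [0.5039, -0.0268, 0.1639]
tool_rot: [2.784, 1.57, -0.092]
force: [0.0, -0.5, -0.5]
grip_width: 0.015
```

Run:
```python
from h import *
from scipy.spatial.transform import Rotation as R
s=telemetry.observe(); M=R.from_euler('xyz',s['tool_rot']).as_matrix(); y=M[:,1]; print(s['clock'],s['position'],M.round(4),np.degrees(np.arctan2(y[1],y[0]))+90,s['qpos'],s['force'],s['moment'],s['grip_width'])
im,ci=grab('wrist','w3')
im2,_=grab('side','s3')
cv2.imwrite('pics/c4.png',np.hstack([cv2.resize(im[120:330,190:390],None,fx=2,fy=2,interpolation=2),cv2.resize(im2[180:285,220:320],None,fx=4,fy=4,interpolation=2)])[:,:,::-1])
```

```text
6.325 [ 0.50388513 -0.02675977  0.16388921] [[ 5.000e-04  2.619e-01 -9.651e-01]
 [-0.000e+00 -9.651e-01 -2.619e-01]
 [-1.000e+00  2.000e-04 -5.000e-04]] 15.18224194035541 [-0.54396209  0.51033025  0.65358063  2.00296715 -0.44078855  0.76990515
 -0.93424803] [ 0.03359246 -0.47241815 -0.45078657] [-0.00254511 -0.00741768 -0.03291537] 0.015048345898039245
```

View pics/c4.png

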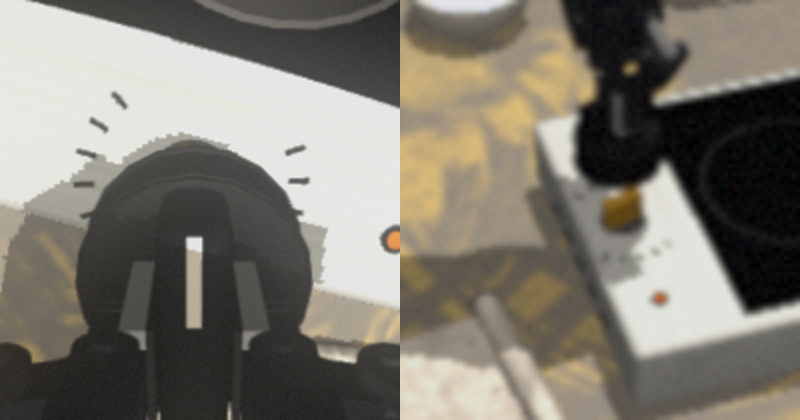

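Request:
play_rows(
  deltas=[
    [2, 2.7, -10, 0, 0, 0.4, 8],
    [0, 0, -20, 0, 0, 0, 8],
    [0, 0, -5, 0, 0, 0, 8],
    [0, 0, -4, 0, 0, 0, 8],
    [0, 0, -3, 0, 0, 0, 8],
    [0, 0, 0, 0, 0, 0, 8],
  ],
)

```text
clock: 7.18
position: [0.506, -0.0237, 0.1214]
tool_rot: [-2.986, 1.571, 0.428]
force: [0.5, -0.3, -1.2]
grip_width: 0.0149
```

Request:
play_rows(
  deltas=[
    [0, 0, -1.5, 0, 0, 0, 8],
    [0, 0, -1.5, 0, 0, 0, 8],
    [0, 0, -1.5, 0, 0, 0, 8],
    [0, 0, 0, 0, 0, 0, 8],
  ],
)

```text
clock: 7.68
position: [0.506, -0.0238, 0.1167]
tool_rot: [1.28, 1.571, -1.589]
force: [1.0, -0.8, -1.6]
grip_width: 0.0148
```

Request:
play_rows(
  deltas=[
    [0, 0, -2, 0, 0, 0, 8],
    [0, 0, -2, 0, 0, 0, 8],
    [0, 0, -2, 0, 0, 0, 8],
    [0, 0, 0, 0, 0, 0, 8],
  ],
)

```text
clock: 8.18
position: [0.506, -0.0238, 0.1106]
tool_rot: [1.061, 1.571, -1.808]
force: [1.3, -1.6, -3.0]
grip_width: 0.0148
```

Request:
play_rows(
  deltas=[
    [0, 0, -2, 0, 0, 0, 8],
    [0, 0, -2, 0, 0, 0, 8],
    [0, 0, -1.5, 0, 0, 0, 8],
    [0, 0, 0, 0, 0, 0, 8],
  ],
)

```text
clock: 8.68
position: [0.506, -0.0238, 0.1051]
tool_rot: [0.889, 1.571, -1.98]
force: [2.3, -4.1, -3.7]
grip_width: 0.0148
```

Request:
play_rows(
  deltas=[
    [0, -0.5, -1, 0, 0, 0, 8],
    [0, 0, -1, 0, 0, 0, 8],
    [0, 0, -1, 0, 0, 0, 8],
    [0, 0, 0, 0, 0, 0, 8],
  ],
)

```text
clock: 9.18
position: [0.5061, -0.0239, 0.1045]
tool_rot: [-2.193, 1.568, 1.221]
force: [-18.3, 2.2, 66.8]
grip_width: 0.015
```

Request:
play_rows(
  deltas=[
    [0, 0, 1.9, 0, 0, 0, 8],
    [0, 0, 0, 0, 0, 0, 8],
  ],
)

```text
clock: 9.43
position: [0.5061, -0.0238, 0.1047]
tool_rot: [-2.142, 1.57, 1.272]
force: [-3.9, -0.5, 18.9]
grip_width: 0.0148
```

Request:
play_rows(
  deltas=[
    [0, 0, 0.6, 0, 0, 0, 8],
    [0, 0, 0, 0, 0, 0, 30],
    [0, 0, 0, 0, 0, 0, 60],
    [0, 0, 0, 0, 0, 0, 70],
    [0, 0, 30, 0, 0, 0, 70],
    [0, 0, 40, 0, 0, 0, 70],
    [0, 0, 40, 0, 0, 0, 70],
    [-10, 0, 40, 0, 0, 0, 70],
  ],
)

```text
clock: 10.42
position: [0.496, -0.0242, 0.256]
tool_rot: [1.013, 1.57, -1.856]
force: [0.1, 0.9, 0.5]
grip_width: 0.0702
```

Request:
play_rows(
  deltas=[
    [-40, 0, 20, 0, 0, 0, 70],
    [-30, 0, 0, 0, 0, 0, 70],
    [0, 0, 0, 0, 0, 0, 70],
    [0, 0, 0, 0, 0, 0, 70],
  ],
)

```text
clock: 10.92
position: [0.4265, -0.0239, 0.275]
tool_rot: [-3.001, 1.57, 0.413]
force: [-0.5, -0.6, -0.0]
grip_width: 0.07
```

Run:
```python
from h import *
im,ci=grab('wrist','w5'); s,_=grab('side','s5'); print(telemetry.observe()['position'],telemetry.observe()['force'])
p=rays(ci,[0,0])
R=np.array(cv2.Rodrigues(ci['rvec'])[0]);q=R@np.array([.506,-.024,.1])+np.array(ci['tvec']).ravel()
th=np.arctan2(np.hypot(*q[:2]),q[2]);uv=q[:2]/np.hypot(*q[:2])*th*325.2+np.array(ci['mtx'])[:2,2]; print(uv)
u,v=map(int,uv); u=min(max(u,75),484); v=min(max(v,75),344)
cv2.imwrite('pics/c6.png',np.hstack([cv2.resize(im[v-75:v+75,u-75:u+75],(400,400),interpolation=2),cv2.resize(s[190:290,225:325],(400,400),interpolation=2)])[:,:,::-1])
```

```text
[ 0.42653954 -0.02420132  0.27471694] [-0.03371281  0.56125238  0.55611007]
[310.15921758 114.40287959]
```

View pics/c6.png

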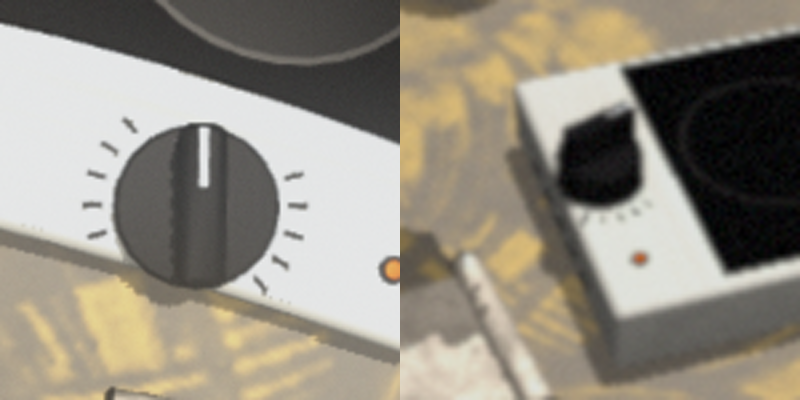

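View pics/w5.png

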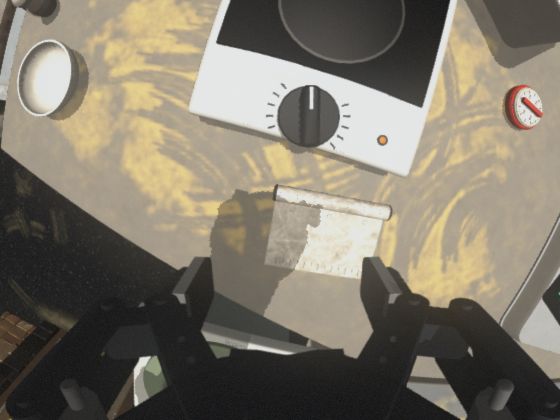

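The wrist view shows the knob seated round at about (308,115). The bowl is standing at (46,78) and the mill is partly in view at (35,5). I'll check the knob's height numerically from two views before handing in.

Run:
```python
from h import *
a,ca=load('w5'); b,cb=load('s5')
def line(im,x0,y0,x1,y1,t):
    s=im[y0:y1,x0:x1].min(2)>t; ys,xs=np.nonzero(s); return np.array([xs.mean()+x0,ys.mean()+y0]),len(xs)
A=line(a,304,85,318,113,130)
gb=b[210:230,270:284].min(2); print(gb[::1])
B=(np.array([620,110])-[400,0])/4+[225,190]; print(A,B)
o1,d1=rays(ca,A[0],True);o2,d2=rays(cb,B); d1=d1[0]/np.linalg.norm(d1);d2=d2[0]/np.linalg.norm(d2)
t=np.linalg.lstsq(np.c_[d1,-d2],o2-o1,rcond=None)[0]; print('line',o1+t[0]*d1,o2+t[1]*d2)
im,_=grab('top','t6'); m=a  # upright check of bowl & mill in top
g=im; hs=cv2.cvtColor(im,cv2.COLOR_RGB2HSV); i0=load('top0')[0]
print('bowl/mill change',np.abs(im[200:255,145:200].astype(int)-i0[200:255,145:200]).mean(),np.abs(im[170:200,135:165].astype(int)-i0[170:200,135:165]).mean())
```

```text
[[215 215 214 215 214 213 215 216 215 214 193 134  69  21]
 [213 211 214 213 212 214 214 216 215 215 204 165  99  41]
 [213 212 213 213 212 213 214 216 215 214 209 191 137  66]
 [212 212 213 213 212 212 211 211 215 214 211 199 162  99]
 [212 211 211 212 213 209 210 212 211 205 198 196 184 133]
 [213 211 213 210 212 208 204 202 194 183 170 177 181 151]
 [213 212 209 208 206 191 187 176 160 152 146 159 163 153]
 [213 208 204 192 176 149 135 131 135 143 128 106  99 117]
 [203 190 173 145 113  91  98 112 111 100  75  47  47 100]
 [175 145 108  77  52  43  58  68  64  45  28  23  34 101]
 [110  77  50  35  27  27  30  28  24  15  11  13  31  98]
 [ 47  34  27  25  20  23  15  18  12   7  12   4  33 101]
 [ 25  28  20  21  18  13  15  14   2   5   6   2  34 101]
 [ 19  16  23   9  14   6  10  10   6   6  13  10  32  99]
 [ 17  11  16  12  11   9   9  12   5  10  12  10  30  88]
 [ 10  10  11   8   6  12  14  14   7   5   7  14  17  60]
 [ 13   6  12  11  14   4   4   8  13  16  17  20  25  39]
 [ 11  12   8  11   6  12  16  13  18  17  21  25  25  30]
 [ 16  16  15   5  17  15  18  21  22  24  28  27  27  30]
 [ 15  14  15  12  16  17  25  22  22  28  20  27  27  22]]
(array([311.18269231,  96.625     ]), 104) [280.  217.5]
line [ 0.52091618 -0.01903796  0.12262639] [ 0.52492958 -0.02002723  0.12306648]
bowl/mill change 4.629862258953168 5.5377777777777775
```

```bash
python3 -c "
from workcell import workorder; print(workorder.job_done())"
```

```text
the job is handed in; nothing more can be done
None
```

The knob is back on the spindle, flat on the deck, and let go. I handed the job in at about 11 s on the robot's clock.

**How it went:** I gripped the knob by its bar and lined it up with the spindle angle from the wrist camera (about 15.6°). It slid straight down without stopping on the spindle's end, so the slow turning search was not needed.

**Seating:** The tool stopped at a height of 0.1045 m, against 0.1047 m expected for fully home. After release, two camera views put the white line at about 0.123 m. Fully home would be 0.128 m and stuck on the end 0.142 m. The rays missed each other by about 4 mm, so this check is rough, but it clearly agrees with home.

**Surroundings:** The wrist picture after release shows the bowl upright, with the mill only partly in view. The top view around both changed little from the start. The arm was clear of everything at hand-in.

**Less good:**
- My last downward step briefly pressed the seated knob on the deck with about 67 N, more than the light press asked for. That is under the 120 N wrist limit, and I backed off at once.
- The top and wrist cameras disagreed by about 3 mm on the spindle's position. I used the wrist camera's value, and the fit bore it out.

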